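# Press the cork sole in the toggle clamp, then hang up the bracket

### The arm

A 7-joint arm with a two-finger parallel gripper is mounted at the origin on the work surface. World frame = base frame: x ahead of the robot, y to its left, z up, the work surface at z = 0. Lengths are in m, angles in rad, forces in N, time in s.
With the tool pointing down it reaches from about 0.425 to 0.825 m from the base axis. Payload 3.6 kg.
Tool frame: the origin (TCP) lies on the mounting face of the last link; the fingertips stand 173 mm ahead of it and the grasp point (between the pads) lies 155 mm ahead of it (robot.hold_point_z is the distance from the TCP to the grasp point, in m); z points along the fingers, y is the direction in which the jaws open and shut (so a half turn about z gives the same grasp; the last joint's range is limited). The gripper opens to 85 mm and grips with 20 to 120 N. Pads are 22 mm wide; open, the fingers measure 114 mm over their backs; the gripper's body (76 mm by 85 mm) begins 54 mm behind the grasp point. The pads swing forward as they close: fully open they stand 13 mm farther back than shut.
Start: joints at [-1.339, 0.615, -0.013, 1.423, 0.008, 1.103, -0.04], TCP at [0.166, 0.629, 0.405] pointing down, gripper open.
Joint ranges: [-3.12, 3.12], [-0.3, 2.06], [-1.34, 1.32], [0.26, 2.42], [-1.36, 4.5], [0.01, 1.98], [-2.84, 2.84]. Speed limits (rad/s): [2.79, 2.79, 3.14, 3.14, 3.14, 3.14, 3.14].

### API

Orientations are given as a 3x3 rotation matrix whose columns are the frame's x, y, z axes.
In Python, from station import monitor, cams, robot gives the robot as it stands.
- The arm moves only by the shell command python3 -m inch 'ROWS'. ROWS is JSON, one flat list of numbers, 7 for each row, row after row: the turn, a rotation vector about the tool's x, y, z in rad, then the shift along the tool's x, y, z in m, then the closure, from -1 (fully open) to 1 (shut), so that 0 is half open. A call has exactly 10 rows; each row shifts and turns the commanded pose from where the row before left it, along the tool's axes as they then stand; what a row does not reach is not made up. A row lasts 1/10 s, in which the tool goes at most 50 mm and 8.59 degrees, less where a joint would pass 70% of its speed; a pose out of reach is approached as far as the arm can. A call with a gripper value outside its range is refused whole. The fingers move at their own pace and stop on an object; the grip force is fixed at half the most. Time passes only in rows, so rows that do not move let the fingers close, or fill a call up. It gives the time, the measured TCP pose, the force and the opening at its end, in the units of the state.
- monitor.get_obs(): the state, without advancing time (a new reading comes with each control period).
- cams.capture(name): name is "scene" or "top" or "wrist"; returns a dict with "image" (420x560x3 uint8, blue, green, red), "fx", "fy", "cx", "cy" (pixels), "distortion" ([k1, k2, p1, p2, k3] as OpenCV has them; the pictures are not rectified), "R" (3x3) and "t" (3): a world point X has camera coordinates R X + t; the wrist camera has in their place "mount" (4x4, takes a point from camera to tool coordinates, whose origin is the TCP and whose axes are the flange's). Camera axes: x right, y down, z forward; pixel columns grow to the right and rows downward; lengths in m; the calibration is good to about 2 mm. A picture is of the moment at which its call begins: read the wrist's pose just before it. There is no depth.
- robot.finish_job(): hands the job in, once; it reports no verdict.
The state is a dict: "time": time; "joint_positions": joint angles; "qvel": joint speeds; "joint_torque": joint torques, N m; "eef_pos": TCP position; "ee_rot": TCP orientation; "wrist_force": force on the tool from outside, world axes, zero at the start; "torque": the same for the moment, N m; "width": finger opening in m.
Only numpy, scipy, OpenCV 4.12 (cv2) and the standard library are available. Lean on these libraries where they do the work, as an engineer would, in place of code of your own. Each camera call takes 0.05 s, during which the arm holds its last target.

### The job

A cork sole has just been glued under the foot of the aluminium angle bracket standing in the toggle clamp jig. Swing the clamp arm over centre and down onto the foot, let go and leave it pressing by itself for about two seconds, then swing the arm all the way back open. Then lift the bracket out and leave it hanging by its hole on the peg of the wooden stand, without disturbing the jar, the steel block or the pliers.

Things in the scene. Friction and masses are not known exactly. Their poses are not given: they have to be found in the camera images.
- jig: Toggle clamp jig, fixed; yaw varies. Dark steel plate 190 (x) x 130 (y) x 15 mm high; origin: centre of underside, z up. Its x axis points from the hinge towards the bracket's place. Steel cheeks, to 73 mm high, carry the hinge at x = -75 mm. Four strips 6 mm high on the plate locate the bracket's foot with 2 to 3 mm of play; the bracket's origin stands at about x = 10, y = 40 mm.
- clamp (a joint): Clamp arm angle (rad) about the jig's y axis through point clamp_hinge: 0 = fully open at its stop, leaning back 25 degrees past vertical; 2.0 = closed, arm level along the jig's +x, its rubber pad on the bracket's foot. An over-centre spring (centre near 1.0) pulls it open on one side, shut on the other; about 5 N at the grip moves it off either end.
- clamp_hinge (a point): Hinge of the clamp arm, on its axis (the jig's y), 60 mm above the bench. The arm is a steel bar 14 x 14 mm. The pad, 22 mm across, hangs 85 mm along the arm, its face 36 mm below the arm's middle line.
- clamp_grip (a point): Middle of the clamp arm's handle: a black round grip 16 mm thick and 70 mm long, parallel to the hinge axis, standing out sideways (the jig's -y) from the arm's end. It is 135 mm from the hinge axis; the point lies 60 mm to the side of the arm's middle line; the grip runs 35 mm either way from it.
- bracket: Loose L-shaped aluminium bracket, about 0.25 kg, at first standing on the jig's plate (15 mm above the bench), axes about along the jig's. Upright plate 70 (its x) x 8 (y) x 120 mm high (z); the foot, 6 mm thick on a 3 mm cork sole, reaches 55 mm from the upright's face to -y. Origin: underside, below the middle of the upright plate.
- bracket_hole (a point): Centre of the round 26 mm hole through the bracket's upright plate (through along the bracket's y), 72 mm above its underside, 48 mm below its top edge.
- bracket_top (a point): Middle of the top edge of the bracket's upright plate, 120 mm above its underside.
- rack: Wooden stand, fixed; position and yaw vary: base 110 (its x) x 100 x 25 mm, a 30 x 30 mm post up to 162 mm, and below 110 mm a back rest block 60 mm wide whose face is at x = 30 mm. Origin: centre of the underside, z up. A round steel peg, 10 mm thick, stands out of the post to +x, sloping up by 10 degrees.
- peg_root (a point): Where the peg's axis leaves the post: 15 mm in +x of the stand's origin, 150 mm above the bench.
- peg_tip (a point): End of the peg's axis: 85 mm in +x of the stand's origin, 162 mm above the bench; the rounded end reaches 5 mm farther.
- jar: Bystander: low glass jar with a brass-coloured lid, 66 mm across, 60 mm high; origin at the centre of the underside.
- bench_block: Bystander: steel bench block 70 x 70 x 22 mm; origin at the centre of the underside.
- pliers: Bystander: pliers lying flat, 150 mm long, 13 mm high; origin at the bench, near the middle; handles to their -x.
Mind the look-alikes: they are no part of the job. There is more than one size of the rack; the one meant has the size given above. What is meant by the bracket is not orange, and is the smaller of those in its own colour.

How it is judged:
By the outcome, as a careful person would: the job done as asked, in the order asked, and still so for the second after the job is handed in, with the robot touching nothing.
It also fails if it takes over 72 s, if anything falls off the work surface, if the arm or the gripper's body presses on something with over 40 N, if the wrist force passes 120 N, or if a joint passes its speed limit or range.

## Working session

There is one attempt and no reset: what is moved stays moved. The work goes in short steps, Python scripts to look and compute and a shell command to move; the robot and the scene stay as the last step left them, time stands still between calls to the robot, and variables do not carry over. Pictures are saved under pics/ and viewed, and the job is handed in when it is done.

```bash
mkdir -p pics; ls; cat > h.py <<'E'
import numpy as np, cv2
from station import monitor, cams, robot
def save(name,fn):
    c=cams.capture(name); cv2.imwrite('pics/'+fn,c['image']); np.save('pics/'+fn+'.npy',c,allow_pickle=True); return c
def load(fn): return np.load('pics/'+fn+'.npy',allow_pickle=True).item()
E
python3 - <<'E'
from h import *
for n in ('scene','top'):
    c=save(n,n+'0.png'); print(n,c['fx'],c['cx'],c['cy'],c['distortion'],np.round(c['R'],3).tolist(),c['t'])
o=monitor.get_obs(); print(o['time'],o['eef_pos'],np.round(o['ee_rot'],3).tolist(),o['width'],robot.hold_point_z)
E
```

```text
pics
scene 438.81790153490334 277.0007132477422 203.7959340437424 [-0.06122974  0.          0.          0.          0.        ] [[0.862, 0.507, -0.015], [0.383, -0.669, -0.637], [-0.334, 0.543, -0.771]] [-0.46715992 -0.08258663  1.28068405]
top 507.5319548905502 277.03434497634106 206.49865415389434 [-0.15041683  0.          0.          0.          0.        ] [[0.028, -1.0, 0.007], [-0.999, -0.028, -0.044], [0.044, -0.005, -0.999]] [-0.01061279  0.52406077  1.23105234]
0.1 [0.16562398 0.62825034 0.40361319] [[-0.967, 0.255, -0.001], [0.255, 0.967, -0.002], [-0.0, -0.002, -1.0]] 0.08515802960587196 0.1547
```

View pics/scene0.png

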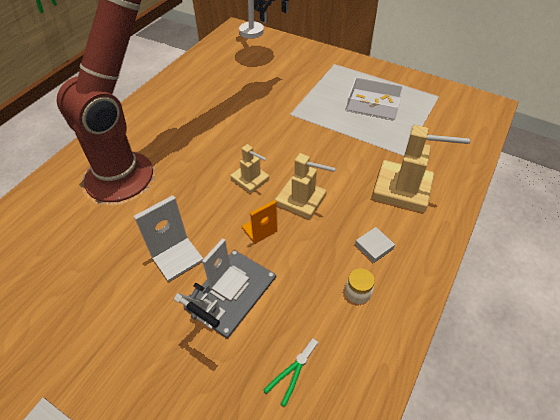

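View pics/top0.png

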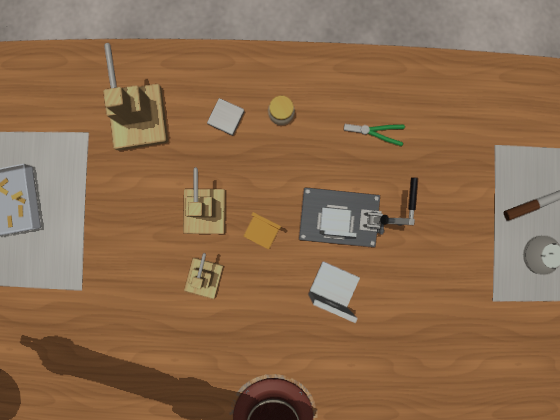

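The scene shows three racks: small at top-view (204,278), middle at (204,212) and large at (137,115). There are also three brackets: grey in the jig at about (337,222), large grey at (334,290) and orange at (263,231). I'll take measurements from crops.

```bash
python3 - <<'E'
from h import *
a=cv2.imread('pics/top0.png')
cv2.imwrite('pics/c1.png',cv2.resize(a[165:265,290:430],None,fx=5.6,fy=5.6,interpolation=cv2.INTER_CUBIC))
cv2.imwrite('pics/c2.png',cv2.resize(a[160:250,170:290],None,fx=6,fy=6,interpolation=cv2.INTER_CUBIC))
a=cv2.imread('pics/scene0.png')
cv2.imwrite('pics/c3.png',cv2.resize(a[230:340,165:285],None,fx=5,fy=5,interpolation=cv2.INTER_CUBIC))
E
```

```text
(no output)
```

View pics/c1.png

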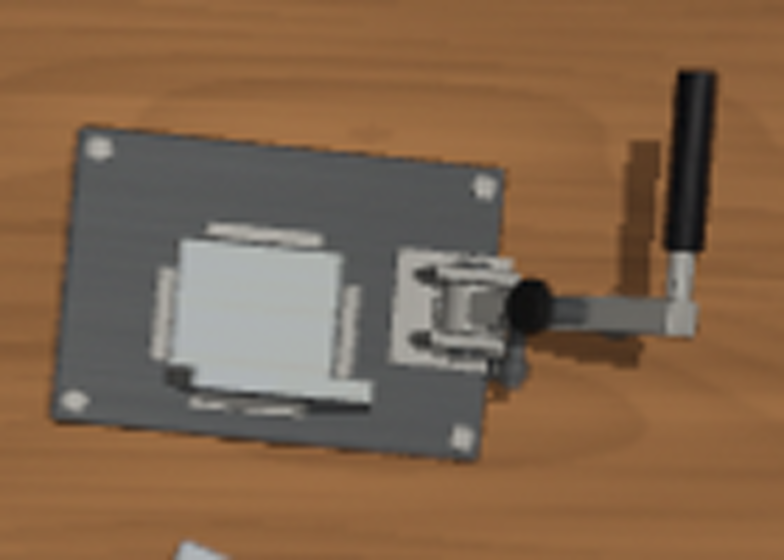

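View pics/c2.png

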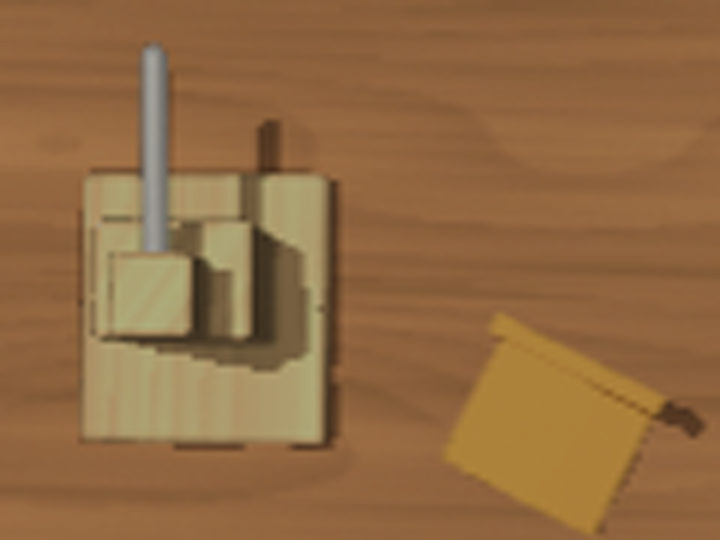

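View pics/c3.png

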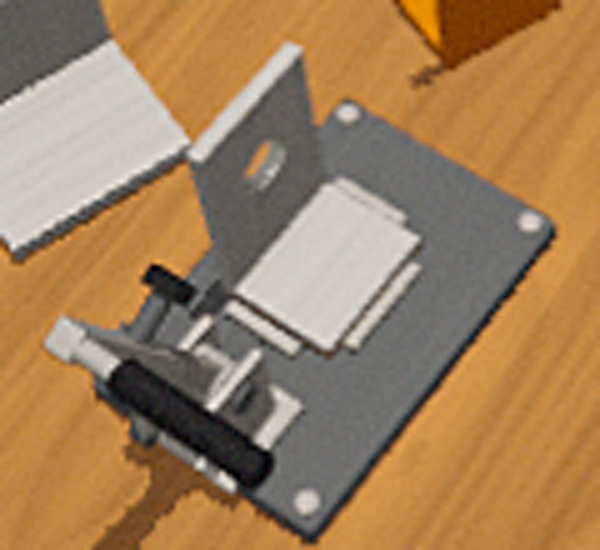

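```bash
cat >> h.py <<'E'
def ray(c,p):
    K=np.array([[c['fx'],0,c['cx']],[0,c['fy'],c['cy']],[0,0,1]])
    u=cv2.undistortPoints(np.array([[p]],float),K,np.array(c['distortion'])).ravel()
    R=np.array(c['R']);t=np.array(c['t'])
    return -R.T@t, R.T@np.array([u[0],u[1],1.])
def onz(c,p,z):
    o,d=ray(c,p); return o+d*(z-o[2])/d[2]
def tri(c1,p1,c2,p2):
    o1,d1=ray(c1,p1);o2,d2=ray(c2,p2)
    s=np.linalg.lstsq(np.c_[d1,-d2],o2-o1,rcond=None)[0]
    a=o1+d1*s[0];b=o2+d2*s[1]; return (a+b)/2,np.linalg.norm(a-b)
def proj(c,X):
    K=np.array([[c['fx'],0,c['cx']],[0,c['fy'],c['cy']],[0,0,1]])
    r,_=cv2.Rodrigues(np.array(c['R'])); return cv2.projectPoints(np.array([X],float),r,np.array(c['t']),K,np.array(c['distortion']))[0].ravel()
E
python3 - <<'E'
from h import *
np.set_printoptions(precision=4,suppress=True)
T=load('top0.png');S=load('scene0.png')
f=lambda q,s,ox,oy:((q[0]+.5)/s-.5+ox,(q[1]+.5)/s-.5+oy)
# jig
P=[onz(T,f(q,5.6,290,165),.015) for q in [(82,127),(503,170),(475,460),(53,420)]]
P=np.array(P);ctr=P.mean(0)
print('plate',P[:,:2].tolist(),'sizes',[np.linalg.norm(P[i]-P[(i+1)%4]) for i in range(4)],'ctr',ctr)
xd=(P[0]+P[3]-P[1]-P[2]);xd[2]=0;xd/=np.linalg.norm(xd);yd=np.cross([0,0,1],xd);print('jig x',xd,'y',yd, (P[2]+P[3]-P[0]-P[1])/np.linalg.norm(P[2]+P[3]-P[0]-P[1]))
J=lambda x,y,z:np.array([ctr[0],ctr[1],0])+xd*x+yd*y+np.array([0,0,z])
pts={'hinge':J(-.075,0,.06),'grip0':J(-.132,-.06,.182),'gripclosed':J(.06,-.06,.06),'btop':J(.01,.04,.135)}
for k,v in pts.items(): print(k,v,'top',proj(T,v),'scene',proj(S,v))
# scene corners check
# rack
B=np.array([onz(T,f(q,6,170,160),.025) for q in [(83,174),(328,174),(325,443),(82,440)]]);bc=B.mean(0)
print('rack',B[:,:2].tolist(),[np.linalg.norm(B[i]-B[(i+1)%4]) for i in range(4)],bc)
rx=B[0]+B[1]-B[2]-B[3];rx/=np.linalg.norm(rx);print('rack x',rx)
for nm,d,z in (('root',.015,.15),('tip',.085,.162),('end',.09,.163)):
    v=np.array([bc[0],bc[1],0])+rx*d;v[2]=z;print(nm,v,proj(T,v),proj(S,v))
# observed
print('tip obs',onz(T,f((153,48),6,170,160),.163))
print('grip obs ends', onz(T,f((697,72),5.6,290,165),.182),onz(T,f((684,250),5.6,290,165),.182))
# bracket top edge in top: outline approx (190..372, 367..403)
for q in [(192,368),(372,380),(370,404),(190,391)]: print('btop obs',onz(T,f(q,5.6,290,165),.135))
E
```

```text
plate [[0.5729559589353276, -0.06124704730868672], [0.5595100096422556, -0.2472058824531571], [0.4319734808287807, -0.23740480620846857], [0.4448066628900087, -0.05188516320967502]] sizes [np.float64(0.18644431318943516), np.float64(0.1279125766973073), np.float64(0.18596297615443896), np.float64(0.12849080492702236)] ctr [ 0.5023 -0.1494  0.015 ]
jig x [0.0706 0.9975 0.    ] y [-0.9975  0.0706  0.    ] [-0.9972  0.0747  0.    ]
hinge [ 0.497  -0.2242  0.06  ] top [373.28   219.7548] scene [206.1479 304.9933]
grip0 [ 0.5528 -0.2853  0.182 ] top [412.9571 193.4276] scene [201.614  314.8821]
gripclosed [ 0.5664 -0.0938  0.06  ] top [319.0852 188.8863] scene [264.8018 273.7081]
btop [ 0.4631 -0.1366  0.135 ] top [340.3164 233.4572] scene [212.5279 250.0257]
rack [[0.5608358530098351, 0.23315275752446032], [0.563496450411601, 0.13335960370790112], [0.45479835858710904, 0.13109992481557872], [0.45305446955419176, 0.2297576667190408]] [np.float64(0.09982861477146585), np.float64(0.10872157704421923), np.float64(0.09867315332170785), np.float64(0.10783484251942628)] [0.508  0.1818 0.025 ]
rack x [0.9997 0.0261 0.    ]
root [0.523  0.1822 0.15  ] [195.7738 201.9602] [306.63  163.577]
tip [0.593  0.1841 0.162 ] [195.2675 169.4002] [332.778  169.8177]
end [0.598  0.1842 0.163 ] [195.2249 167.0502] [334.7084 170.2369]
tip obs [0.5968 0.1845 0.163 ]
grip obs ends [ 0.5873 -0.2873  0.182 ] [ 0.5189 -0.2832  0.182 ]
btop obs [ 0.4691 -0.1001  0.135 ]
btop obs [ 0.4662 -0.1715  0.135 ]
btop obs [ 0.4567 -0.1709  0.135 ]
btop obs [ 0.4601 -0.0995  0.135 ]
```

Measurements agree with the given sizes: the plate is 0.186×0.128, the middle rack base is 0.108×0.099, and the peg tip and grip fall within 2 mm. The target bracket is the grey one in the jig. The target rack is the middle one.

First move: turn so the jaws open along the jig's x, then travel towards the grip.

```bash
python3 -m inch '[0,0,-0.094,0,0,0,-1, 0,0,-0.094,0,0,0,-1, 0,0,0,-0.037,-0.026,0,-1, 0,0,0,-0.037,-0.026,0,-1, 0,0,0,-0.037,-0.026,0,-1, 0,0,0,-0.037,-0.026,0,-1, 0,0,0,-0.037,-0.026,0,-1, 0,0,0,-0.037,-0.026,0,-1, 0,0,0,-0.037,-0.026,0,-1, 0,0,0,-0.037,-0.026,0,-1]'
cat > w.py <<'E'
import sys
from h import *
np.set_printoptions(precision=4,suppress=True)
o=monitor.get_obs();R=np.array(o['ee_rot']);p=np.array(o['eef_pos'])
tip=p+R[:,2]*robot.hold_point_z
print('t',round(o['time'],2),'tcp',p,'hold',tip,'F',np.array(o['wrist_force']),'w',round(o['width'],4));print(R)
if len(sys.argv)>3:
    d=np.array([float(a) for a in sys.argv[1:4]])-tip; print('tool shift',R.T@d,'len',np.linalg.norm(d))
E
python3 w.py .5528 -.2853 .25
```

```text
time: 1.1
eef_pos: [0.4476, 0.3989, 0.4043]
ee_rot: [[-0.998, 0.07, -0.001], [0.07, 0.998, -0.001], [0.001, -0.001, -1.0]]
wrist_force: [0.0, 0.6, 0.3]
width: 0.0851
t 1.1 tcp [0.4476 0.3989 0.4043] hold [0.4475 0.3988 0.2496] F [0.0392 0.6151 0.3056] w 0.0851
[[-0.9976  0.0696 -0.0007]
 [ 0.0696  0.9976 -0.0006]
 [ 0.0007 -0.0007 -1.    ]]
tool shift [-0.1527 -0.6752 -0.    ] len 0.6921967816368834
```

```bash
python3 -m inch '[0,0,0,-0.0095,-0.042,0,-1, 0,0,0,-0.0095,-0.042,0,-1, 0,0,0,-0.0095,-0.042,0,-1, 0,0,0,-0.0095,-0.042,0,-1, 0,0,0,-0.0095,-0.042,0,-1, 0,0,0,-0.0095,-0.042,0,-1, 0,0,0,-0.0095,-0.042,0,-1, 0,0,0,-0.0095,-0.042,0,-1, 0,0,0,-0.0095,-0.042,0,-1, 0,0,0,-0.0095,-0.042,0,-1]'
python3 -m inch '[0,0,0,-0.0095,-0.042,0,-1, 0,0,0,-0.0095,-0.042,0,-1, 0,0,0,-0.0095,-0.042,0,-1, 0,0,0,-0.0095,-0.042,0,-1, 0,0,0,-0.0095,-0.042,0,-1, 0,0,0,-0.0095,-0.042,0,-1, 0,0,0,0,0,0,-1, 0,0,0,0,0,0,-1, 0,0,0,0,0,0,-1, 0,0,0,0,0,0,-1]'
python3 w.py .5528 -.2853 .178
python3 - <<'E'
from h import *
o=monitor.get_obs(); c=save('wrist','w1.png'); print(c['mount'],c['fx'],c['cx'],c['cy'])
save('scene','s1.png')
E
```

```text
time: 2.1
eef_pos: [0.5118, -0.027, 0.4045]
ee_rot: [[-0.998, 0.07, -0.001], [0.07, 0.998, 0.0], [0.001, 0.0, -1.0]]
wrist_force: [1.1, 0.1, -0.2]
width: 0.0852
time: 3.1
eef_pos: [0.5517, -0.2786, 0.4047]
ee_rot: [[-0.998, 0.067, -0.0], [0.067, 0.998, 0.001], [0.0, 0.001, -1.0]]
wrist_force: [0.8, -0.3, 0.3]
width: 0.0853
t 3.1 tcp [ 0.5517 -0.2786  0.4047] hold [ 0.5516 -0.2784  0.25  ] F [ 0.8195 -0.2538  0.2552] w 0.0853
[[-0.9978  0.0666 -0.0002]
 [ 0.0666  0.9978  0.0013]
 [ 0.0003  0.0013 -1.    ]]
tool shift [-0.0016 -0.0069  0.0719] len 0.07229661800152713
[[-7.88503040e-04 -9.49358688e-01 -3.14193348e-01  7.94754712e-02]
 [ 9.99998805e-01 -1.16634150e-03  1.01458015e-03  1.46430178e-04]
 [-1.32965722e-03 -3.14192173e-01  9.49358473e-01  3.10001627e-02]
 [ 0.00000000e+00  0.00000000e+00  0.00000000e+00  1.00000000e+00]] 301.4490389856514 278.7758109761603 209.72093047888615
```

View pics/w1.png

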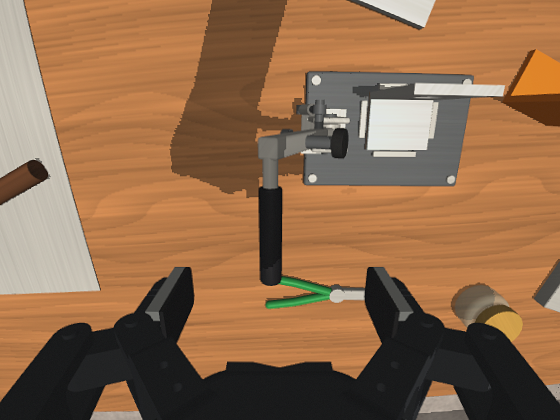

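View pics/s1.png

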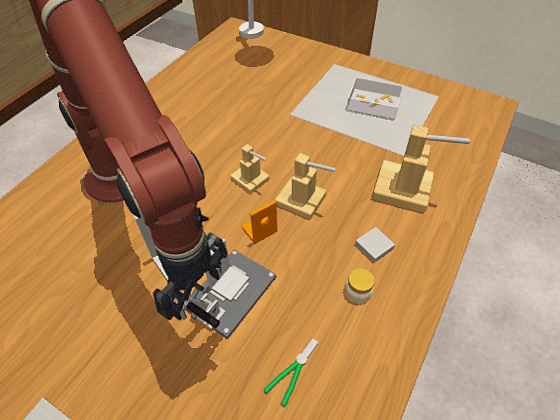

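The wrist view shows the black grip at pixels (270,188)–(270,282), centred between the fingers apart from the expected 7 mm. I'll correct that, descend and close.

```bash
python3 -m inch '[0,0,0,-0.0016,-0.0069,0.012,-1, 0,0,0,0,0,0.03,-1, 0,0,0,0,0,0.03,-1, 0,0,0,0,0,0,1, 0,0,0,0,0,0,1, 0,0,0,0,0,0,1, 0,0,0,0,0,0,1, 0,0,0,0,0,0,1, 0,0,0,0,0,0,1, 0,0,0,0,0,0,1]'
python3 w.py .5528 -.2853 .178
python3 -c "
from h import *
save('wrist','w2.png')"
```

```text
time: 4.2
eef_pos: [0.5532, -0.2851, 0.3346]
ee_rot: [[-0.998, 0.068, 0.002], [0.068, 0.998, 0.004], [-0.002, 0.004, -1.0]]
wrist_force: [-0.1, 4.6, 4.6]
width: 0.0142
t 4.2 tcp [ 0.5532 -0.2851  0.3346] hold [ 0.5536 -0.2845  0.1799] F [-0.1099  4.5894  4.6436] w 0.0142
[[-0.9977  0.0678  0.0022]
 [ 0.0678  0.9977  0.0039]
 [-0.002   0.004  -1.    ]]
tool shift [ 0.0007 -0.0008  0.0019] len 0.0021962396070367525
```

View pics/w2.png

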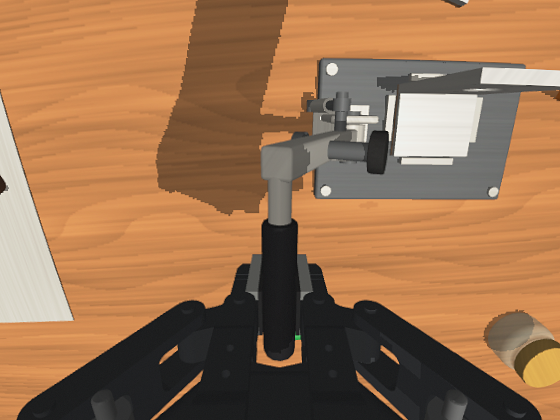

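```bash
python3 -m inch '[0,0,0,0,0.0125,-0.005,1, 0,0,0,0,0.0131,-0.0039,1, 0,0,0,0,0.0132,-0.0025,1, 0,0,0,0,0.0134,-0.0011,1, 0,0,0,0,0.0134,0.0002,1, 0,0,0,0,0.0135,0.0015,1, 0,0,0,0,0.0132,0.0029,1, 0,0,0,0,0.0127,0.0041,1, 0,0,0,0,0.0125,0.0055,1, 0,0,0,0,0.0117,0.0066,1]'
python3 w.py
python3 -c "
from h import *
save('wrist','w3.png')"
```

```text
time: 5.25
eef_pos: [0.5617, -0.16, 0.3275]
ee_rot: [[-0.997, 0.071, 0.005], [0.071, 0.997, -0.005], [-0.006, -0.005, -1.0]]
wrist_force: [-1.0, -1.9, 3.9]
width: 0.0139
t 5.25 tcp [ 0.5617 -0.16    0.3275] hold [ 0.5626 -0.1609  0.1728] F [-0.9936 -1.9465  3.9032] w 0.0139
[[-0.9975  0.0705  0.0054]
 [ 0.0705  0.9975 -0.0055]
 [-0.0057 -0.0051 -1.    ]]
```

View pics/w3.png

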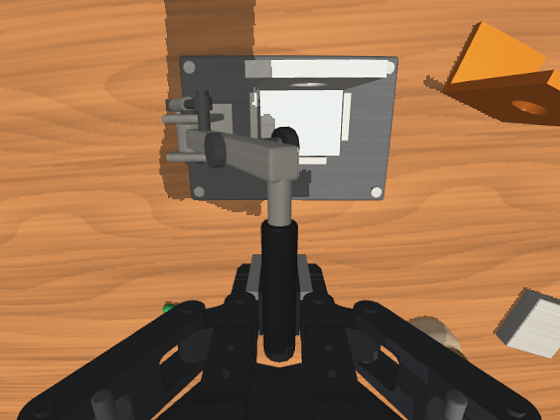

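```bash
python3 -m inch '[0,0,0,0,0.011,0.0077,1, 0,0,0,0,0.0102,0.0088,1, 0,0,0,0,0.0094,0.0099,1, 0,0,0,0,0.0082,0.0107,1, 0,0,0,0,0.0071,0.0113,1, 0,0,0,0,0.006,0.0123,1, 0,0,0,0,0.0047,0.0126,1, 0,0,0,0,0.0034,0.013,1, 0,0,0,0,0.0021,0.0132,1, 0,0,0,0,0.0008,0.0110,1]'
python3 w.py
python3 -c "
from h import *
save('wrist','w4.png');save('scene','s4.png')"
```

```text
time: 6.3
eef_pos: [0.5668, -0.0944, 0.2125]
ee_rot: [[-0.998, 0.069, 0.003], [0.069, 0.998, 0.002], [-0.003, 0.002, -1.0]]
wrist_force: [6.9, 1.8, 1.0]
width: 0.0142
t 6.3 tcp [ 0.5668 -0.0944  0.2125] hold [ 0.5672 -0.0941  0.0578] F [6.8577 1.7667 1.0325] w 0.0142
[[-0.9976  0.0688  0.0026]
 [ 0.0688  0.9976  0.0018]
 [-0.0025  0.002  -1.    ]]
```

View pics/w4.png

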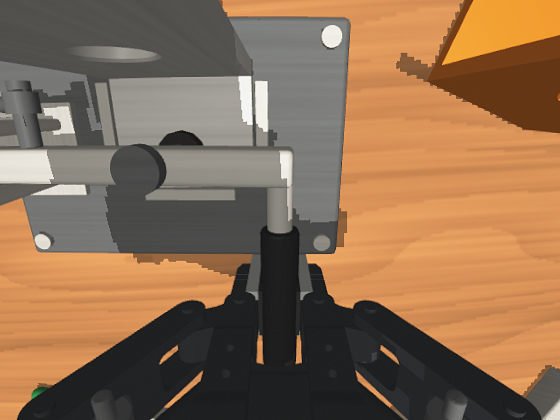

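View pics/s4.png

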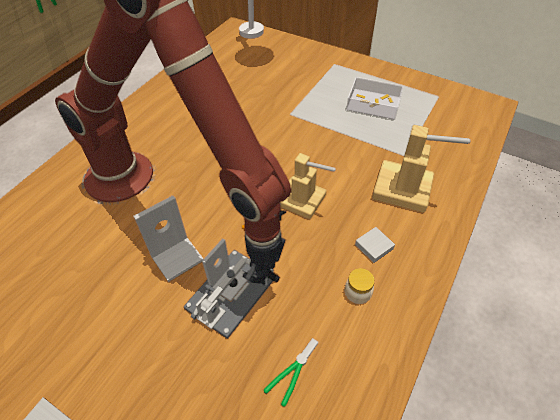

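```bash
python3 -m inch '[0,0,0,0,0,0,-1, 0,0,0,0,0,0,-1, 0,0,0,0,0,0,-1, 0,0,0,0,0,0,-1, 0,0,0,0,0,0,-1, 0,0,0,0,0,0,-1, 0,0,0,0,0,0,-1, 0,0,0,0,0,0,-1, 0,0,0,0,0,0,-1, 0,0,0,0,0,0,-1]'
python3 w.py
python3 -c "
from h import *
save('wrist','w5.png')"
```

```text
time: 7.4
eef_pos: [0.5658, -0.0959, 0.2139]
ee_rot: [[-0.998, 0.07, -0.0], [0.07, 0.998, -0.0], [0.0, -0.0, -1.0]]
wrist_force: [-0.4, 0.2, 0.4]
width: 0.0853
t 7.4 tcp [ 0.5658 -0.0959  0.2139] hold [ 0.5658 -0.096   0.0592] F [-0.3736  0.25    0.4034] w 0.0853
[[-0.9976  0.0697 -0.    ]
 [ 0.0697  0.9976 -0.0001]
 [ 0.     -0.0001 -1.    ]]
```

View pics/w5.png

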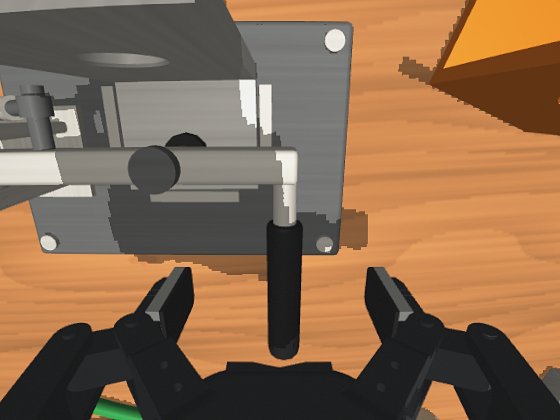

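```bash
python3 -m inch '[0,0,0,0,0,0,-1, 0,0,0,0,0,0,-1, 0,0,0,0,0,0,-1, 0,0,0,0,0,0,-1, 0,0,0,0,0,0,-1, 0,0,0,0,0,0,-1, 0,0,0,0,0,0,-1, 0,0,0,0,0,0,-1, 0,0,0,0,0,0,-1, 0,0,0,0,0,0,-1]'
python3 -m inch '[0,0,0,0,0.001,0,-1, 0,0,0,0,0.001,0,-1, 0,0,0,0,0,0,1, 0,0,0,0,0,0,1, 0,0,0,0,0,0,1, 0,0,0,0,0,0,1, 0,0,0,0,0,0,1, 0,0,0,0,0,0,1, 0,0,0,0,0,0,1, 0,0,0,0,0,0,1]'
python3 w.py
```

```text
time: 8.45
eef_pos: [0.5658, -0.096, 0.2139]
ee_rot: [[-0.998, 0.07, 0.0], [0.07, 0.998, -0.0], [-0.0, -0.0, -1.0]]
wrist_force: [0.3, -0.9, 0.3]
width: 0.0853
time: 9.45
eef_pos: [0.5659, -0.0938, 0.2141]
ee_rot: [[-0.998, 0.07, 0.0], [0.07, 0.998, 0.0], [0.0, 0.0, -1.0]]
wrist_force: [-1.4, 1.3, 1.9]
width: 0.0139
t 9.45 tcp [ 0.5659 -0.0938  0.2141] hold [ 0.5659 -0.0937  0.0594] F [-1.3887  1.3484  1.8896] w 0.0139
[[-0.9976  0.0697  0.    ]
 [ 0.0697  0.9976  0.0003]
 [ 0.      0.0003 -1.    ]]
```

Now the reverse arc.

```bash
python3 -m inch '[0,0,0,0,-0.0008,-0.0137,1, 0,0,0,0,-0.0021,-0.0132,1, 0,0,0,0,-0.0034,-0.013,1, 0,0,0,0,-0.0047,-0.0126,1, 0,0,0,0,-0.006,-0.0123,1, 0,0,0,0,-0.0071,-0.0113,1, 0,0,0,0,-0.0082,-0.0107,1, 0,0,0,0,-0.0094,-0.0099,1, 0,0,0,0,-0.0102,-0.0088,1, 0,0,0,0,-0.011,-0.0077,1]'
python3 w.py
```

```text
time: 10.45
eef_pos: [0.5618, -0.1513, 0.3303]
ee_rot: [[-0.998, 0.066, 0.0], [0.066, 0.998, 0.011], [0.0, 0.011, -1.0]]
wrist_force: [-0.9, 13.0, 5.2]
width: 0.0142
t 10.45 tcp [ 0.5618 -0.1513  0.3303] hold [ 0.5619 -0.1496  0.1756] F [-0.9013 13.0197  5.1558] w 0.0142
[[-0.9978  0.0656  0.0005]
 [ 0.0656  0.9978  0.011 ]
 [ 0.0003  0.011  -0.9999]]
```

```bash
python3 -m inch '[0,0,0,0,-0.0117,-0.0066,1, 0,0,0,0,-0.0125,-0.0055,1, 0,0,0,0,-0.0127,-0.0041,1, 0,0,0,0,-0.0132,-0.0029,1, 0,0,0,0,-0.0135,-0.0015,1, 0,0,0,0,-0.0134,-0.0002,1, 0,0,0,0,-0.0134,0.0011,1, 0,0,0,0,-0.0132,0.0025,1, 0,0,0,0,-0.0131,0.0039,1, 0,0,0,0,-0.0125,0.005,1]'
python3 w.py .5528 -.2853 .182
python3 -c "
from h import *
save('wrist','w6.png')"
```

```text
time: 11.45
eef_pos: [0.5523, -0.2854, 0.3378]
ee_rot: [[-0.997, 0.071, 0.001], [0.071, 0.997, 0.004], [-0.0, 0.005, -1.0]]
wrist_force: [-12.0, 22.6, 44.9]
width: 0.0142
t 11.45 tcp [ 0.5523 -0.2854  0.3378] hold [ 0.5524 -0.2847  0.1831] F [-12.03    22.5607  44.9047] w 0.0142
[[-0.9975  0.0713  0.0006]
 [ 0.0713  0.9974  0.0045]
 [-0.0003  0.0045 -1.    ]]
tool shift [-0.0004 -0.0006  0.0011] len 0.0013256199518022367
```

View pics/w6.png

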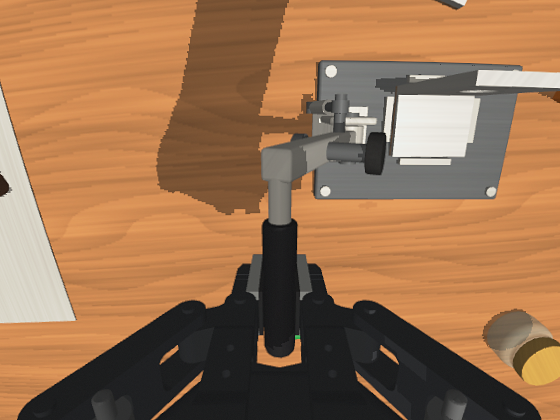

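```bash
python3 -m inch '[0,0,0,0,0,0,-1, 0,0,0,0,0,0,-1, 0,0,0,0,0,0,-1, 0,0,0,0,0,0,-1, 0,0,0,0,0,0,-1, 0,0,0,0,0,0,-1, 0,0,0,0,0,-0.02,-1, 0,0,0,0,0,-0.03,-1, 0,0,0,0,0,-0.04,-1, 0,0,0,0,0,-0.03,-1]'
python3 w.py .463 -.1355 .25
python3 -c "
from h import *
print(np.round(monitor.get_obs()['joint_positions'],3))
save('top','t7.png');save('scene','s7.png')"
```

```text
time: 12.5
eef_pos: [0.5526, -0.2857, 0.4578]
ee_rot: [[-0.998, 0.07, 0.002], [0.07, 0.998, -0.001], [-0.002, -0.001, -1.0]]
wrist_force: [0.6, 0.5, 0.3]
width: 0.0852
t 12.5 tcp [ 0.5526 -0.2857  0.4578] hold [ 0.5529 -0.2859  0.3031] F [0.5547 0.5299 0.2518] w 0.0852
[[-0.9976  0.0696  0.0019]
 [ 0.0696  0.9976 -0.0013]
 [-0.0019 -0.0011 -1.    ]]
tool shift [0.1002 0.1438 0.0527] len 0.18304043794140493
[ 0.412  0.527  0.051  1.433 -0.027  1.18   1.967]
```

View pics/s7.png

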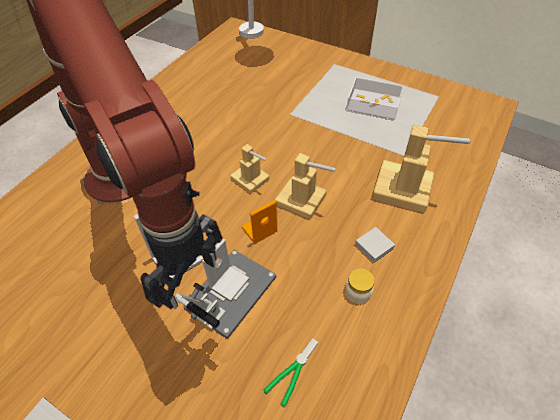

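View pics/t7.png

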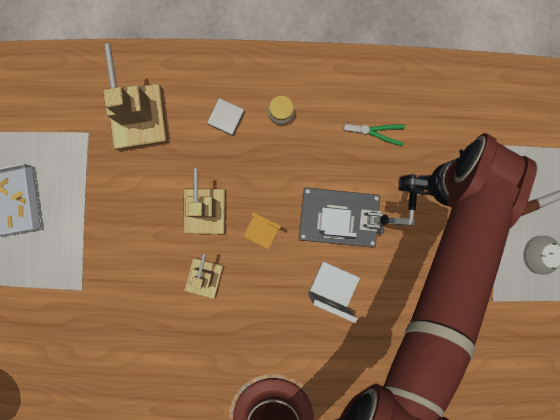

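The clamp is back open and the view is unchanged from the start. Next I turn the tool by 90° over the bracket.

```bash
python3 -m inch '[0,0,0.149,0,0,0,-1, 0,0,0.149,0,0,0,-1, 0,0,0.149,0,0,0,-1, 0,0,0.149,0,0,0,-1, 0,0,0.149,0,0,0,-1, 0,0,0.149,0,0,0,-1, 0,0,0.149,0,0,0,-1, 0,0,0.149,0,0,0,-1, 0,0,0.149,0,0,0,-1, 0,0,0.149,0,0,0,-1]'
python3 w.py .463 -.1355 .25
```

```text
time: 13.6
eef_pos: [0.5524, -0.2854, 0.4545]
ee_rot: [[-0.005, 1.0, -0.002], [1.0, 0.005, 0.001], [0.001, -0.002, -1.0]]
wrist_force: [-0.4, -0.5, -0.4]
width: 0.0852
t 13.6 tcp [ 0.5524 -0.2854  0.4545] hold [ 0.5522 -0.2853  0.2998] F [-0.4148 -0.4725 -0.4224] w 0.0852
[[-0.005   1.     -0.0016]
 [ 1.      0.005   0.0006]
 [ 0.0006 -0.0016 -1.    ]]
tool shift [ 0.1502 -0.0884  0.05  ] len 0.18130517464674364
```

```bash
python3 -m inch '[0,0,0,0.03,-0.0177,0.008,-1, 0,0,0,0.03,-0.0177,0.008,-1, 0,0,0,0.03,-0.0177,0.008,-1, 0,0,0,0.03,-0.0177,0.008,-1, 0,0,0,0.03,-0.0177,0.008,-1, 0,0,0,0,0,0,-1, 0,0,0,0,0,0,-1, 0,0,0,0,0,0,-1, 0,0,0,0,0,0,-1, 0,0,0,0,0,0,-1]'
python3 w.py .463 -.1355 .25
python3 -c "
from h import *
save('wrist','w8.png')"
```

```text
time: 14.6
eef_pos: [0.4627, -0.1375, 0.4155]
ee_rot: [[-0.01, 1.0, 0.0], [1.0, 0.01, -0.001], [-0.001, 0.0, -1.0]]
wrist_force: [-0.1, -0.3, 0.6]
width: 0.0855
t 14.6 tcp [ 0.4627 -0.1375  0.4155] hold [ 0.4628 -0.1376  0.2608] F [-0.0597 -0.2832  0.5774] w 0.0855
[[-0.0095  1.      0.0004]
 [ 1.      0.0095 -0.0008]
 [-0.0008  0.0004 -1.    ]]
tool shift [0.0021 0.0002 0.0108] len 0.010995522354807385
```

View pics/w8.png

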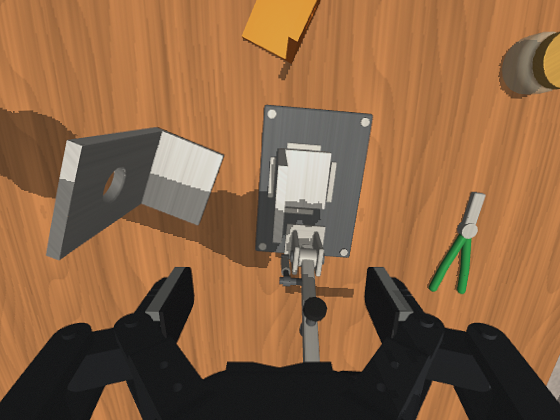

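```bash
python3 - <<'E'
from h import *
a=cv2.imread('pics/w8.png')
cv2.imwrite('pics/c8.png',cv2.resize(a[130:250,240:360],None,fx=5,fy=5,interpolation=cv2.INTER_CUBIC))
E
```

```text
(no output)
```

View pics/c8.png

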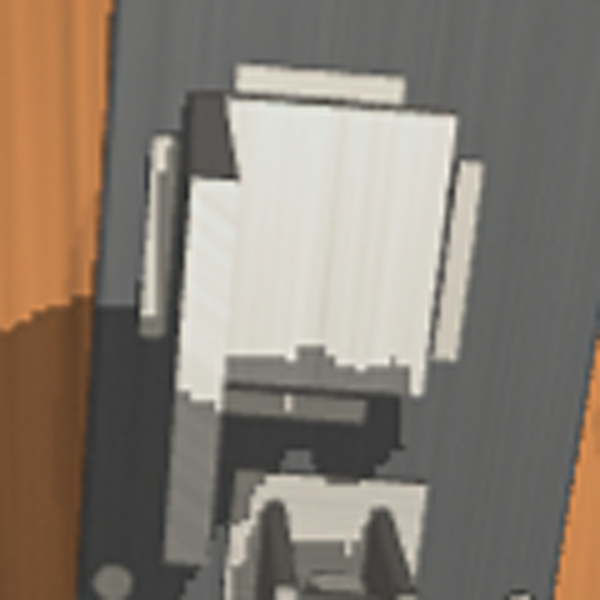

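```bash
cat >> h.py <<'E'
def wcam(c,R,p):
    M=np.array(c['mount']);Rc=R@M[:3,:3];tc=R@M[:3,3]+p
    d=dict(c);d['R']=Rc.T;d['t']=-Rc.T@tc;return d
E
python3 - <<'E'
from h import *
np.set_printoptions(precision=4,suppress=True)
o=monitor.get_obs()
c=wcam(load('w8.png'),np.array(o['ee_rot']),np.array(o['eef_pos']))
Q=np.array([onz(c,((a+.5)/5-.5+240,(b+.5)/5-.5+130),.135) for a,b in [(192,178),(239,182),(208,566),(165,560)]])
print(Q,Q.mean(0)); d=Q[0]+Q[1]-Q[2]-Q[3];print(d/2,np.degrees(np.arctan2(d[0],d[1])))
E
python3 w.py .463 -.1355 .126
```

```text
[[ 0.4629 -0.0999  0.135 ]
 [ 0.4707 -0.1005  0.135 ]
 [ 0.4664 -0.1704  0.135 ]
 [ 0.4586 -0.1693  0.135 ]] [ 0.4647 -0.135   0.135 ]
[0.0043 0.0696 0.    ] 3.562433184114331
t 14.65 tcp [ 0.4626 -0.1373  0.4154] hold [ 0.4627 -0.1374  0.2607] F [-0.1749 -0.5032  0.0715] w 0.0851
[[-0.0098  1.      0.0002]
 [ 1.      0.0098 -0.0006]
 [-0.0006  0.0002 -1.    ]]
tool shift [0.002  0.0003 0.1347] len 0.1347577529626427
```

```bash
python3 -m inch '[0,0,0.072,0,0,0,-1, 0,0,0,0.0025,0.0013,0.03,-1, 0,0,0,0,0,0.04,-1, 0,0,0,0,0,0.03,-1, 0,0,0,0,0,0.02,-1, 0,0,0,0,0,0.0115,-1, 0,0,0,0,0,0,-1, 0,0,0,0,0,0,1, 0,0,0,0,0,0,1, 0,0,0,0,0,0,1]'
python3 -m inch '[0,0,0,0,0,0,1, 0,0,0,0,0,0,1, 0,0,0,0,0,0,1, 0,0,0,0,0,0,1, 0,0,0,0,0,0,1, 0,0,0,0,0,-0.005,1, 0,0,0,0,0,-0.01,1, 0,0,0,0,0,-0.02,1, 0,0,0,0,0,-0.03,1, 0,0,0,0,0,-0.03,1]'
python3 w.py
python3 -c "
from h import *
save('wrist','w9.png');save('scene','s9.png')"
```

```text
time: 15.65
eef_pos: [0.4642, -0.1343, 0.2849]
ee_rot: [[0.061, 0.998, 0.002], [0.998, -0.061, -0.001], [-0.0, 0.002, -1.0]]
wrist_force: [0.5, -0.7, 0.0]
width: 0.0439
time: 16.65
eef_pos: [0.4634, -0.1339, 0.3797]
ee_rot: [[0.061, 0.998, -0.002], [0.998, -0.061, 0.0], [0.0, -0.002, -1.0]]
wrist_force: [0.4, 0.6, -2.8]
width: 0.007
t 16.65 tcp [ 0.4634 -0.1339  0.3797] hold [ 0.4631 -0.1339  0.225 ] F [ 0.4182  0.6117 -2.8307] w 0.007
[[ 0.0611  0.9981 -0.002 ]
 [ 0.9981 -0.0611  0.0001]
 [ 0.     -0.002  -1.    ]]
```

View pics/w9.png

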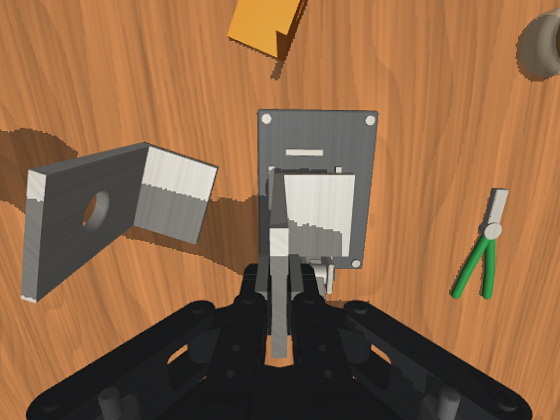

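View pics/s9.png

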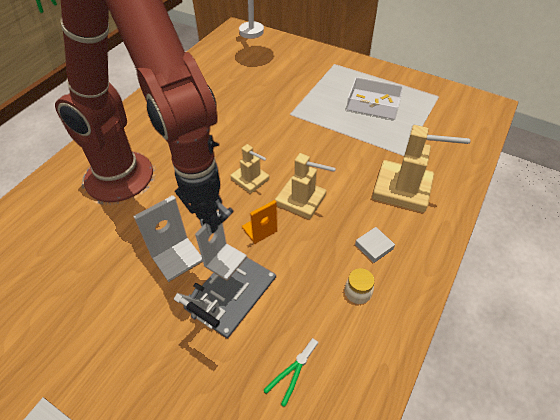

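Bracket held, with its weight reading 2.8 N and its foot to world +x, as the rack needs. Next I travel to a point in front of the peg tip.

```bash
python3 -m inch '[0,0,-0.087,0,0,-0.02,1, 0,0,0,0.035,0.0195,-0.01,1, 0,0,0,0.035,0.0195,0,1, 0,0,0,0.035,0.0195,0,1, 0,0,0,0.035,0.0195,0,1, 0,0,0,0.035,0.0195,0,1, 0,0,0,0.035,0.0195,0,1, 0,0,0,0.035,0.0195,0,1, 0,0,0,0.035,0.0195,0,1, 0,0,0,0.035,0.0195,0,1]'
python3 -m inch '[0,0,0,0,0,0.02,1, 0,0,0,0,0,0.02,1, 0,0,0,0,0,0.01,1, 0,0,0,0,0,0,1, 0,0,0,0,0,0,1, 0,0,0,0,0,0,1, 0,0,0,0,0,0,1, 0,0,0,0,0,0,1, 0,0,0,0,0,0,1, 0,0,0,0,0,0,1]'
python3 w.py .63 .1857 .205
python3 -c "
from h import *
save('wrist','w10.png');save('scene','s10.png')
a=cv2.imread('pics/s10.png');cv2.imwrite('pics/c10.png',cv2.resize(a[120:240,250:400],None,fx=5,fy=5,interpolation=cv2.INTER_CUBIC))"
```

```text
time: 17.75
eef_pos: [0.6311, 0.187, 0.4071]
ee_rot: [[-0.026, 1.0, -0.003], [1.0, 0.026, -0.001], [-0.001, -0.003, -1.0]]
wrist_force: [-0.5, -0.7, -3.3]
width: 0.0073
time: 18.75
eef_pos: [0.6311, 0.1853, 0.3591]
ee_rot: [[-0.026, 1.0, 0.0], [1.0, 0.026, 0.0], [0.0, 0.0, -1.0]]
wrist_force: [-0.9, 0.4, -3.4]
width: 0.0069
t 18.75 tcp [0.6311 0.1853 0.3591] hold [0.6311 0.1853 0.2044] F [-0.8747  0.3815 -3.387 ] w 0.0069
[[-0.026   0.9997  0.0003]
 [ 0.9997  0.026   0.0001]
 [ 0.0001  0.0003 -1.    ]]
tool shift [ 0.0004 -0.0011 -0.0006] len 0.001300371510166293
```

View pics/w10.png

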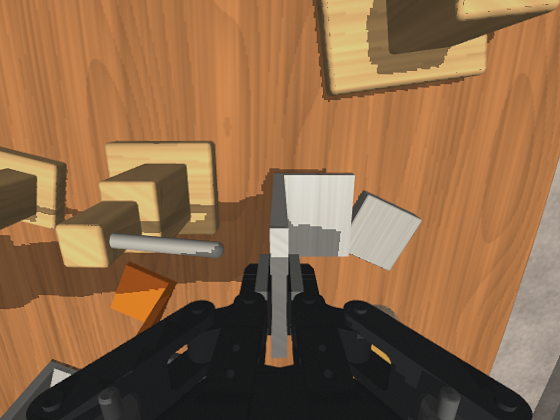

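View pics/c10.png

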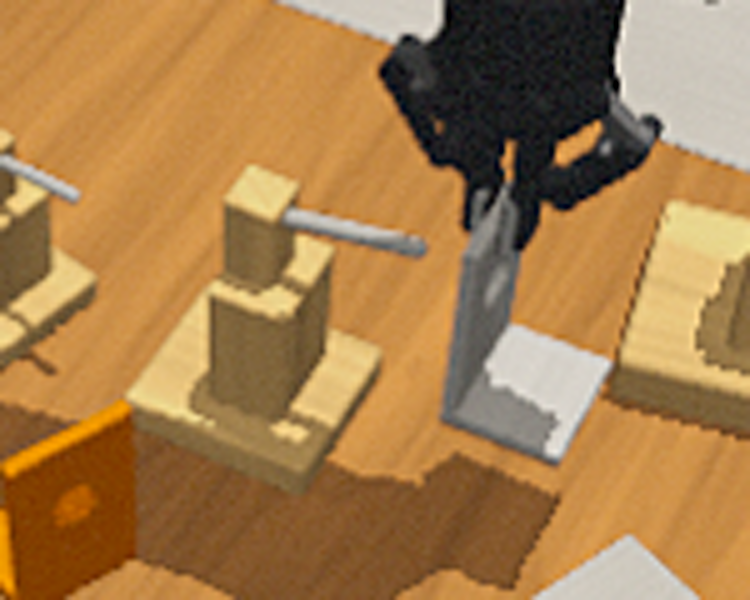

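```bash
python3 - <<'E'
from h import *
np.set_printoptions(precision=4,suppress=True)
o=monitor.get_obs();R=np.array(o['ee_rot']);p=np.array(o['eef_pos'])
S=load('s10.png');T=load('top0.png')
c=wcam(load('w10.png'),R,p)
print('hole pred',proj(S,[.6311,.1846,.161]),'obs',(495.5/5-.5+250,282.5/5-.5+120))
print('peg end wrist z.163',onz(c,(220,249),.163),' root-ish',onz(c,(112,241),.150), proj(c,[.598,.1842,.163]),proj(c,[.523,.1822,.150]))
t2=(153.5/6-.5+170,48.5/6-.5+160)
print(tri(S,(422.5/5-.5+250,247.5/5-.5+120),c,(220,249)),tri(T,t2,c,(220,249)),tri(S,(422.5/5-.5+250,247.5/5-.5+120),T,t2))
E
```

```text
hole pred [347.2286 175.6722] obs (348.6, 176.0)
peg end wrist z.163 [0.5968 0.1859 0.163 ]  root-ish [0.5232 0.1832 0.15  ] [222.1665 251.5949] [111.8604 242.379 ]
(array([0.596 , 0.1861, 0.1639]), np.float64(0.0018252208487514983)) (array([0.5967, 0.1849, 0.1613]), np.float64(0.0007251003757441744)) (array([0.5962, 0.1837, 0.1668]), np.float64(0.0004177288415923465))
```

Hole and peg agree to within 2 mm, against 8 mm of clearance. Now I slide the bracket onto the peg.

```bash
python3 -m inch '[0,0,0,0,-0.011,0,1, 0,0,0,0,-0.011,0,1, 0,0,0,0,-0.011,0,1, 0,0,0,0,-0.0105,0.0015,1, 0,0,0,0,-0.0105,0.0015,1, 0,0,0,0,-0.0105,0.0015,1, 0,0,0,0,-0.0105,0.0015,1, 0,0,0,0,-0.0105,0.0015,1, 0,0,0,0,0,0,1, 0,0,0,0,0,0,1]'
python3 w.py .543 .1832 .19
python3 -c "
from h import *
save('wrist','w11.png');save('scene','s11.png')
a=cv2.imread('pics/s11.png');cv2.imwrite('pics/c11.png',cv2.resize(a[120:240,250:400],None,fx=5,fy=5,interpolation=cv2.INTER_CUBIC))"
```

```text
time: 19.85
eef_pos: [0.546, 0.1832, 0.3517]
ee_rot: [[-0.026, 1.0, 0.001], [1.0, 0.026, 0.0], [0.0, 0.001, -1.0]]
wrist_force: [1.0, 0.3, -2.7]
width: 0.0065
t 19.85 tcp [0.546  0.1832 0.3517] hold [0.5461 0.1832 0.197 ] F [ 0.9833  0.2938 -2.6838] w 0.0065
[[-0.0262  0.9997  0.0012]
 [ 0.9997  0.0262  0.0002]
 [ 0.0002  0.0012 -1.    ]]
tool shift [ 0.0001 -0.0031  0.007 ] len 0.007703851594980387
```

View pics/w11.png

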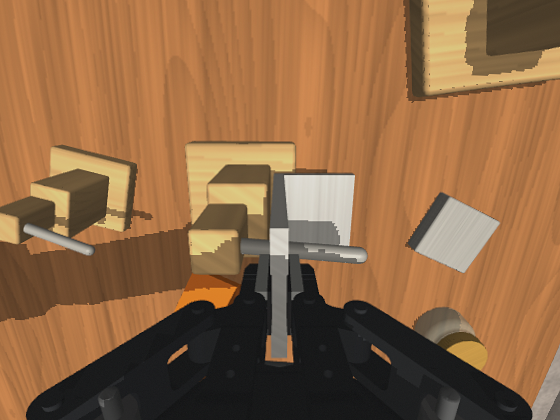

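View pics/c11.png

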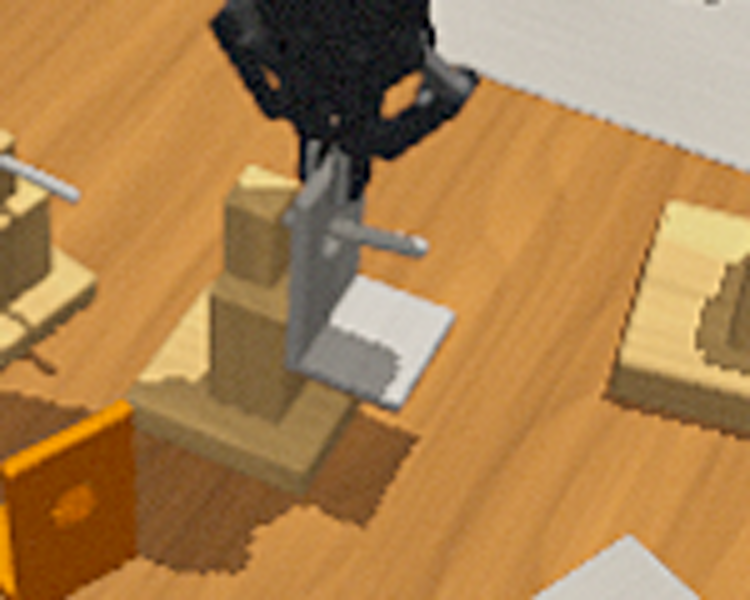

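The peg is through the hole. I'll ease the bracket in and lower it until the peg carries the weight.

```bash
python3 -m inch '[0,0,0,0,-0.002,0.002,1, 0,0,0,0,-0.001,0.002,1, 0,0,0,0,0,0.001,1, 0,0,0,0,0,0.001,1, 0,0,0,0,0,0.001,1, 0,0,0,0,0,0,1, 0,0,0,0,0,0,1, 0,0,0,0,0,0,1, 0,0,0,0,0,0,1, 0,0,0,0,0,0,1]'
python3 w.py
```

```text
time: 20.95
eef_pos: [0.5426, 0.1831, 0.3444]
ee_rot: [[-0.026, 1.0, 0.0], [1.0, 0.026, 0.0], [0.0, 0.0, -1.0]]
wrist_force: [-0.2, 0.5, -4.1]
width: 0.0071
t 20.95 tcp [0.5426 0.1831 0.3444] hold [0.5426 0.1831 0.1897] F [-0.1786  0.4852 -4.1448] w 0.0071
[[-0.0261  0.9997  0.0001]
 [ 0.9997  0.0261  0.    ]
 [ 0.      0.0001 -1.    ]]
```

```bash
python3 -m inch '[0,0,0,0,0,0.001,1, 0,0,0,0,0,0.0005,1, 0,0,0,0,0,0.0005,1, 0,0,0,0,0,0,1, 0,0,0,0,0,0,1, 0,0,0,0,0,0,1, 0,0,0,0,0,0,1, 0,0,0,0,0,0,1, 0,0,0,0,0,0,1, 0,0,0,0,0,0,1]'
python3 w.py
```

```text
time: 21.95
eef_pos: [0.5427, 0.183, 0.3431]
ee_rot: [[-0.026, 1.0, 0.001], [1.0, 0.026, 0.0], [0.0, 0.001, -1.0]]
wrist_force: [-2.4, 0.5, 5.9]
width: 0.0069
t 21.95 tcp [0.5427 0.183  0.3431] hold [0.5428 0.1831 0.1884] F [-2.3644  0.4981  5.862 ] w 0.0069
[[-0.0261  0.9997  0.0007]
 [ 0.9997  0.0261  0.0005]
 [ 0.0004  0.0007 -1.    ]]
```

```bash
python3 -m inch '[0,0,0,0,0,-0.0005,0.6, 0,0,0,0,0,0,0.4, 0,0,0,0,0,0,0.2, 0,0,0,0,0,0,0, 0,0,0,0,0,0,0, 0,0,0,0,0,0,0, 0,0,0,0,0,-0.005,0, 0,0,0,0,0,-0.02,0, 0,0,0,0,0,-0.03,0, 0,0,0,0,0,-0.04,0]'
python3 w.py
python3 -c "
from h import *
save('wrist','w12.png');save('scene','s12.png')
a=cv2.imread('pics/s12.png');cv2.imwrite('pics/c12.png',cv2.resize(a[120:240,250:400],None,fx=5,fy=5,interpolation=cv2.INTER_CUBIC))"
```

```text
time: 22.95
eef_pos: [0.5421, 0.183, 0.4378]
ee_rot: [[-0.026, 1.0, -0.004], [1.0, 0.026, -0.001], [-0.001, -0.004, -1.0]]
wrist_force: [1.4, 0.1, -0.1]
width: 0.0427
t 22.95 tcp [0.5421 0.183  0.4378] hold [0.5415 0.1828 0.2831] F [ 1.3964  0.0781 -0.052 ] w 0.0427
[[-0.0259  0.9997 -0.0036]
 [ 0.9997  0.0259 -0.0015]
 [-0.0014 -0.0037 -1.    ]]
```

View pics/w12.png

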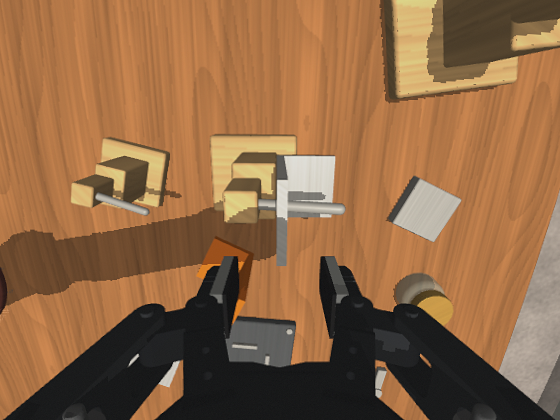

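View pics/c12.png

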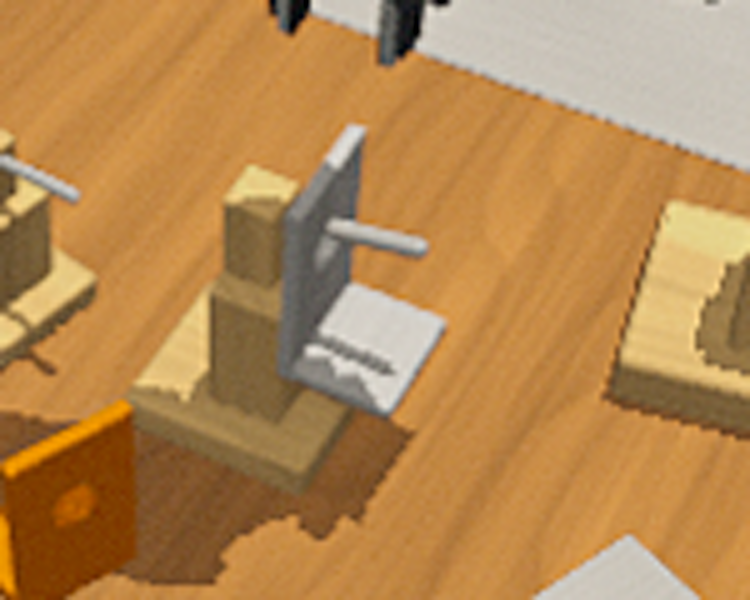

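The bracket hangs on the peg with its foot outward. I'll back off further and check that it stays put and that the clamp and bystanders are fine.

```bash
python3 -m inch '[0,0,0,0,0,-0.03,0, 0,0,0,0,-0.02,-0.02,0, 0,0,0,0,-0.03,0,0, 0,0,0,0,-0.02,0,0, 0,0,0,0,0,0,0, 0,0,0,0,0,0,0, 0,0,0,0,0,0,0, 0,0,0,0,0,0,0, 0,0,0,0,0,0,0, 0,0,0,0,0,0,0]'
python3 - <<'E'
from h import *
save('wrist','w13.png');c=save('scene','s13.png')['image'];t=save('top','t13.png')['image']
a=cv2.imread('pics/s0.png') if 0 else cv2.imread('pics/scene0.png')
b=cv2.imread('pics/s12.png')
print('rack region change s12-s13',cv2.absdiff(b,c)[140:220,290:345].max(2).__gt__(40).sum())
d=(cv2.absdiff(a,c).max(2)>40)
for n,(y0,y1,x0,x1) in dict(jar=(265,305,340,380),block=(225,262,352,398),pliers=(335,405,260,320),clamp=(285,330,170,225)).items(): print(n,d[y0:y1,x0:x1].sum())
E
```

```text
time: 24.05
eef_pos: [0.473, 0.1811, 0.4877]
ee_rot: [[-0.026, 1.0, -0.0], [1.0, 0.026, -0.001], [-0.001, -0.0, -1.0]]
wrist_force: [-0.0, 0.0, 0.5]
width: 0.0428
rack region change s12-s13 265
jar 0
block 0
pliers 0
clamp 137
```

View pics/s13.png

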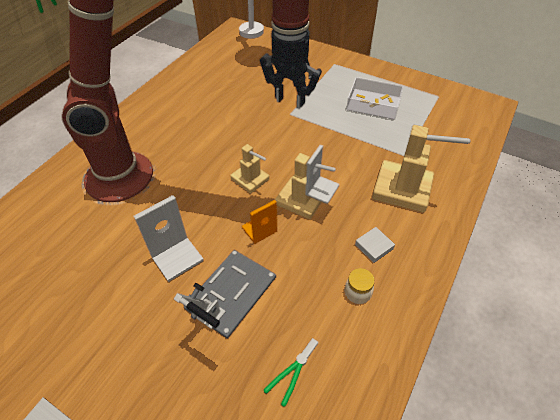

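```bash
python3 - <<'E'
from h import *
a=cv2.imread('pics/scene0.png');b=cv2.imread('pics/s12.png');c=cv2.imread('pics/s13.png')
f=lambda i,y0,y1,x0,x1:cv2.resize(i[y0:y1,x0:x1],(390,290),interpolation=cv2.INTER_CUBIC)
cv2.imwrite('pics/c13.png',np.vstack([np.hstack([f(b,135,220,275,365),f(c,135,220,275,365)]),np.hstack([f(a,270,335,160,250),f(c,270,335,160,250)])]))
E
```

```text
(no output)
```

View pics/c13.png

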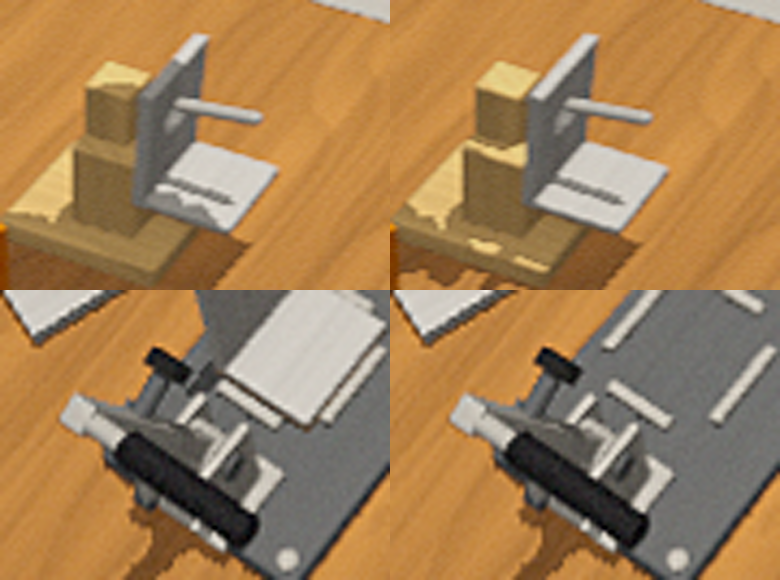

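The bracket hasn't moved; only shadows changed. The clamp looks the same as at the start, fully open.

```bash
python3 -c "
from station import robot
print(robot.finish_job())"
```

```text
the job is handed in; nothing more can be done
None
```

I finished the job as asked and handed it in at about 24 s on the robot's clock; no verdict was reported.

- **Clamp:** I gripped the handle and swung the arm over centre and down until it was level on the foot. Then I opened the gripper, and the clamp held by itself for roughly 2 to 2.5 s. After that I swung it fully back open.
- **Bracket:** I lifted it by its top edge and slid its hole onto the peg of the middle-sized stand. I lowered it until the peg carried the weight, released it, and moved clear.
- **Last checks:** Pictures about a second apart show the bracket still on the peg, with only shadows changing. The clamp looks as open as at the start. The jar, steel block and pliers showed no pixel change.
- **Raw numbers that disagreed:** The picture comparison also flagged 265 changed pixels around the stand and 137 around the clamp. In close crops these were shadows and the bracket no longer standing in the jig.
- **Highest force seen:** The wrist force was about 52 N (45 N of it vertical) when the grip pressed the clamp against its open stop. The wrist limit is 120 N. The 40 N limit on the arm and gripper body should not apply, since only the fingertips were in contact.

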